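# Book in a slide pack: push it home and flip its status tag

## Robot

A 7-joint arm with a two-finger parallel gripper is mounted at the origin on a cart in front of the work surface, level with it; the furniture and walls round the work are solid. World frame = base frame: x ahead of the robot, y to its left, z up, the work surface at z = 0. Lengths are in m, angles in degrees, forces in N, time in s.
With the tool pointing down it reaches from about 0.4 to 0.9 m from the base axis. Payload 5.5 kg.
Tool frame: the origin (TCP) lies midway between the tips of the shut fingers; the grasp point (between the pads) lies 19 mm behind it; z points along the fingers, y is the line along which they close (so a half turn about z gives the same grasp; the last joint's range is limited). The gripper opens to 92 mm and grips with 3 to 60 N. Pads are 19 mm wide; open, the fingers measure 130 mm over their backs; the gripper's body (75 mm by 190 mm) begins 47 mm behind the grasp point.
Start: joints at [78.564, 28.699, -24.465, 88.831, 12.651, 65.22, -12.049], TCP at [0.29, -0.582, 0.227] pointing down, gripper open.
Joint ranges: [-164.97, 164.97], [-17.58, 116.51], [-87.97, 89.64], [11.32, 138.91], [-80.73, 260.73], [10.89, 115.49], [-147.41, 147.41]. Speed limits (degrees/s): [147.25, 147.25, 180, 180, 180, 180, 180].

## Interface

Orientations are given as a 3x3 rotation matrix whose columns are the frame's x, y, z axes.
In Python, from station import monitor, vision, ctrl gives the robot as it stands.
- The arm moves only by the shell command python3 -m creep 'ROWS' [FORCE]. ROWS is JSON, a list of rows, each a list of 3 entries, a list of its own where there are three numbers: the turn, a rotation vector about the tool's x, y, z in rad, then the shift along the tool's x, y, z in m, then the closure, from 0 (fully open) to 1 (shut). A call has 1 to 10 rows; each row is the pose to reach, as a shift and turn from the pose commanded when the call began, along the tool's axes at that moment; what a row does not reach only later rows make up. A row lasts 1/8 s, in which the tool goes at most 62.5 mm and 10.7 degrees, less where a joint would pass 70% of its speed; a pose out of reach is approached as far as the arm can. A call with a gripper value outside its range is refused whole. The fingers move at their own pace and stop on an object; FORCE is the grip in N (left out, the last holds). Time passes only in rows, so rows that repeat a pose let the fingers close. It gives the time, the measured TCP pose, the force, the opening and the grip force at its end, in the units of the state.
- monitor.read_state(): the state, without advancing time (a new reading comes with each control period).
- vision.camera(name): name is "scene" or "top"; returns (picture, depth): 400x640x3 uint8, blue, green, red; 400x640 float32, m along the optical axis (not along the pixel's ray), 0 where there is no reading.
- vision.camera_params(name): a dict with "intrinsics" (3x3 intrinsics, pixels), "k1" (the pictures are not rectified: a ray, as slopes to the right and down, at radius r is drawn at 1 + k1 r^2 times it, then the intrinsics apply), "rvec" (rotation vector, rad) and "tvec" (3), from world to camera coordinates, as OpenCV has them. Camera axes: x right, y down, z forward; pixel columns grow to the right and rows downward; lengths in m; the calibration is good to about 2 mm. A picture is of the moment at which its call begins. camera_params takes no time and is no camera call.
- ctrl.hand_in(): hands the job in; it is judged then, once.
The state is a dict: "clock": time; "joint_pos": joint angles; "joint_velocities": joint speeds; "joint_torque": joint torques, N m; "position": TCP position; "orientation": TCP orientation; "ft_force": force on the tool from outside, world axes, zero at the start; "wrist_torque": the same for the moment, N m; "grip_width": finger opening in m; "grip_force": force on a finger pad.
Only numpy, scipy, OpenCV 4.12 (cv2) and the standard library are available. Lean on these libraries where they do the work, as an engineer would, in place of code of your own. Each camera call takes 0.05 s, during which the arm holds its last target. There are 200 camera calls.

## Task

One of the three slide-pack holders is not booked in yet: its pack lies forward in its channel, short of the back stop, and its status tag lies to the front, bar face up. Using only the fingers and without picking anything up, push that pack back until its end rests against the back stop, and then flip that holder's tag over its hinge so that it lies flat to the back with the ring face up, like its neighbours. Leave the other holders and the things standing round about where they are.

Things in the scene. Friction and masses are not known exactly. Their poses are not given: they have to be found in the camera images.
- holder_1: The holder not yet booked in. Grey base block 150 (x) x 140 (y) x 34 mm, fixed; origin at counter level under its middle; x points to the back, away from the robot, y left, z up. Left half: channel for a pack, centred at y = +40 mm. Right half: two cheeks up to 107 mm above the counter at y = -36 +-27 mm carry a hinged tag (hinge at x 0, y -36, z 96 mm)
- pack_1: The pack of holder_1, 30 to 50 mm short of the stop at the start. A closed cardboard box 32 x 82 x 27 mm, loose, 0.18 to 0.35 kg, lying along the channel; origin at the centre of its underside, its own y along the 82 mm length. Fully home its origin is at x +19, y +40, z 34 mm in the holder frame
- tag_1 (a joint): holder_1's tag angle (rad): 0 = lying level to the front, bar face up; 1.57 = upright; 3.14 = lying level to the back, ring face up. White plate 44 mm wide (y), 5 mm thick, reaching 60 mm from the hinge axis. The stiff hinge (0.02 N m) holds it at any angle where it is left
- holder_2: A neighbouring holder, already booked in. Same shape and frame as holder_1
- pack_2: The same kind of slide pack, fully home in holder_2; to be left alone
- tag_2 (a joint): holder_2's tag, same kind as tag_1; already at 3.14, to be left alone
- holder_3: The other neighbouring holder, already booked in. Same shape and frame as holder_1
- pack_3: The same kind of slide pack, fully home in holder_3; to be left alone
- tag_3 (a joint): holder_3's tag, same kind as tag_1; already at 3.14, to be left alone
- stop_1 (a point): On holder_1: foot of the front face of the back stop, on the block (x +60, y +40, z 34 mm in its frame); the stop rises 25 mm above the block. The channel walls in front of it are 10 mm high above the block, 38 mm apart, from x -58 mm
- tag_1_hinge (a point): Middle of tag_1's hinge axis, 96 mm above the counter; its axes are those of holder_1 (the hinge axis is its y)
- tag_1_tail (a point): End of tag_1's thumb tail, a strip 16 mm wide, 5 mm thick on the far side of the hinge, rigid with the tag: it ends 40 mm from the hinge axis and is bent 35 degrees out of the plate toward the bar face (tag at 0: 33 mm behind and 23 mm above the axis). Pressing the tail down swings the tag up; nothing lies behind the cheeks (x > 11 mm) under the tail
- tag_1_edge (a point): Middle of tag_1's free edge, 60 mm from the hinge axis; moves with the tag. The space in front of and beneath it is open down to the block, 59 mm below
- cover_box: pale cover-glass box 34 x 34 x 14 mm, loose, on the papers in front of the holders; origin at the centre of its underside (papers lie about 20 mm deep on the counter); a bystander
- forceps: thin steel forceps 13 x 116 x 7 mm, loose, on the papers in front of the holders; origin at the centre of its underside (papers lie about 20 mm deep on the counter); a bystander
- dropper: brown dropper bottle 31 mm across, 85 mm high, loose, behind the holders; origin at the centre of its underside (papers lie about 20 mm deep on the counter); a bystander
- oil_bottle: small round bottle 27 mm across, 55 mm high, loose, behind the holders; origin at the centre of its underside (papers lie about 20 mm deep on the counter); a bystander

How it is judged (in metres and radians):
On the way, in this order (a step that is already met when the one before it is completed fails the run):
1. the pack of holder_1 is pushed home against its stop (x of pack_1 in the frame of holder_1 above 0.014 m and value of joint tag_1 below 0.6 rad), for 0.2 s.
2. then its tag is flipped over to the back (value of joint tag_1 above 2.95 rad), for 0.2 s.
At the end, for the whole second after the job is handed in: All three packs lie flat and at rest in their channels within 5 mm of the fully home position, and all three tags lie to the back with the ring face up, within 11 degrees of level (joint above 2.95) (x of pack_1 in the frame of holder_1 between 0.014 and 0.024 m and y of pack_1 in the frame of holder_1 between 0.034 and 0.046 m and angle between each of pack_1, pack_2, pack_3's own z axis and vertical below 0.1 rad and height (world z) of each of pack_1, pack_2, pack_3 below 0.04 m and linear speed of each of pack_1, pack_2, pack_3 below 0.02 m/s and x of pack_2 in the frame of holder_2 between 0.014 and 0.024 m and y of pack_2 in the frame of holder_2 between 0.034 and 0.046 m and x of pack_3 in the frame of holder_3 between 0.014 and 0.024 m and y of pack_3 in the frame of holder_3 between 0.034 and 0.046 m and value of joint each of tag_1, tag_2, tag_3 above 2.95 rad and velocity of joint tag_1 below 0.1 rad/s); the robot touches nothing.
It fails at once if the arm or the gripper's body, rather than the fingers, pushes the pack or the holder with its tag (over 5 N) (contact force between the arm and pack_1 above 5 N or contact force between the arm and holder_1 above 5 N).
It fails at once if a pack is lifted off its holder (more than 12 mm) (height (world z) of any of pack_1, pack_2, pack_3 above 0.046 m).
It fails at once if a neighbouring pack is moved more than 12 mm or a neighbouring tag is swung (distance of any of pack_2, pack_3 from where it was at the start of the episode above 0.012 m or value of joint any of tag_2, tag_3 below 2.8 rad).
It fails at once if a bystander is moved more than 20 mm or tipped (distance of any of cover_box, forceps, dropper, oil_bottle from where it was at the start of the episode above 0.02 m or angle between any of cover_box, dropper, oil_bottle's own z axis and vertical above 0.5 rad).
It also fails if it takes over 67 s, if anything falls off the work surface, if the arm or the gripper's body presses on something with over 40 N, if the wrist force passes 120 N, or if a joint passes its speed limit or range.

## Working session

There is one attempt and no reset: what is moved stays moved. The work goes in short steps, Python scripts to look and compute and a shell command to move; the robot and the scene stay as the last step left them, time stands still between calls to the robot, and variables do not carry over. Pictures are saved under pics/ and viewed, at most 10 in all, crops included, and the job is handed in when it is done.

```bash
mkdir -p pics; ls; cat > h.py <<'E'
import numpy as np, cv2
from station import monitor, vision, ctrl
def cam(n):
    p=vision.camera_params(n); R,_=cv2.Rodrigues(np.array(p["rvec"],float)); return np.array(p["intrinsics"],float),p["k1"],R,np.array(p["tvec"],float).ravel()
def ray(n,uv):
    K,k1,R,t=cam(n)
    uv=np.array(uv,float).reshape(-1,1,2)
    d=cv2.undistortPoints(uv,K,np.array([k1,0,0,0.])).reshape(-1,2)
    d=np.c_[d,np.ones(len(d))]
    return -R.T@t, d@R      # origin, dirs (world), unit depth
def plane(n,uv,z):
    o,d=ray(n,uv); return o+d*((z-o[2])/d[:,2])[:,None]
def cloud(n,depth):
    v,u=np.mgrid[0:depth.shape[0],0:depth.shape[1]]
    o,d=ray(n,np.c_[u.ravel(),v.ravel()])
    return (o+d*depth.ravel()[:,None]).reshape(depth.shape+(3,))
def proj(n,P):
    K,k1,R,t=cam(n)
    return cv2.projectPoints(np.array(P,float).reshape(-1,3),cv2.Rodrigues(R)[0],t,K,np.array([k1,0,0,0.]))[0].reshape(-1,2)
E
python3 - <<'E'
from h import *
for n in("scene","top"):
    p,d=vision.camera(n); cv2.imwrite(f"pics/{n}0.png",p); np.savez(f"{n}0.npz",p=p,d=d); print(n,cam(n)[0].tolist(),cam(n)[1],-cam(n)[2].T@cam(n)[3],cam(n)[2][2])
s=monitor.read_state(); print(s["position"],np.round(s["orientation"],3),s["clock"],s["grip_width"])
E
```

```text
pics
scene [[496.7701046524745, 0.0, 313.77769583078964], [0.0, 496.7701046524745, 201.68713567375926], [0.0, 0.0, 1.0]] -0.037566902524837194 [-0.02917998 -0.51107208  0.66356687] [ 0.51378758  0.66159063 -0.54618693]
top [[426.7353306423468, 0.0, 314.3055455864319], [0.0, 426.7353306423468, 191.94248431527856], [0.0, 0.0, 1.0]] -0.07729365441716823 [0.31695275 0.16889322 0.99663915] [ 0.21532014  0.00659452 -0.97652125]
[ 0.28984921 -0.5810717   0.22575612] [[ 0.895  0.446 -0.001]
 [ 0.446 -0.895  0.002]
 [ 0.    -0.002 -1.   ]] 0.1 0.09170014563211508
```

View pics/scene0.png

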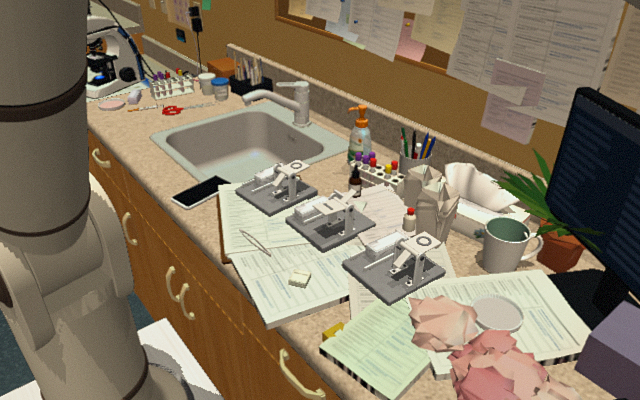

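View pics/top0.png

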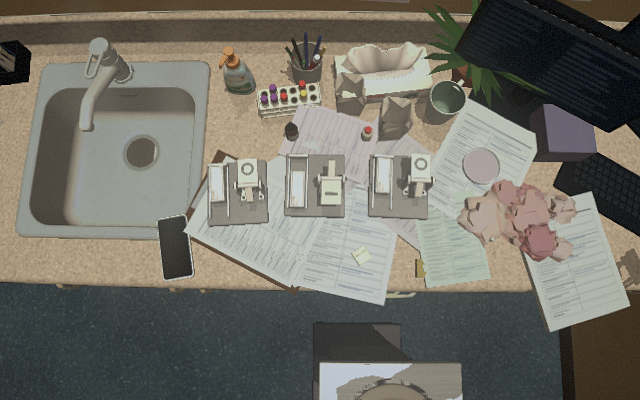

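The middle holder (top view about (315,185)) has its tag forward, bar face up, and its pack forward, so it is holder_1. Next I measure its pose.

```bash
python3 - <<'E'
from h import *
z=np.load("top0.npz"); p,d=z["p"],z["d"]
C=cloud("top",d)
sub=(slice(140,230),slice(270,360))
P=C[sub].reshape(-1,3); im=p[sub].reshape(-1,3).astype(int)
print(np.histogram(P[:,2],bins=np.arange(-.03,.14,.005)))
m=(np.abs(C[...,2]-0.034)<0.010)
g=(p.max(2).astype(int)-p.min(2)<25)&(p.max(2)<135)&(p.max(2)>50)
M=(g&(C[...,2]>0.02)&(C[...,2]<0.05)).astype(np.uint8)
n,l,st,ce=cv2.connectedComponentsWithStats(M)
for i in range(1,n):
    if st[i,4]>300: 
        v,u=np.where(l==i); Q=plane("top",np.c_[u,v],0.034)
        r=cv2.minAreaRect((Q[:,:2]*1000).astype(np.float32)); print(st[i],[np.round(x,1) for x in r], np.median(C[l==i][:,2]))
# scene cloud check of heights
z2=np.load("scene0.npz"); C2=cloud("scene",z2["d"])
p2=z2["p"]
a=cv2.resize(p[135:235,265:365],(600,600),interpolation=cv2.INTER_CUBIC)
cv2.imwrite("pics/top_crop.png",a)
b=cv2.resize(p2[170:260,270:390],(800,600),interpolation=cv2.INTER_CUBIC)
cv2.imwrite("pics/scene_crop.png",b)
E
```

```text
(array([   0,    0,    0,    0,    1,   84,   95,    0,   12,  868, 2384,
        874, 1454,  688,  144,   76,   21,  144,  410,    9,    1,    4,
          8,    3,   14,  152,  429,  130,   40,   17,    2,    0,    0]), array([-3.0000000e-02, -2.5000000e-02, -2.0000000e-02, -1.5000000e-02,
       -1.0000000e-02, -5.0000000e-03,  6.9388939e-18,  5.0000000e-03,
        1.0000000e-02,  1.5000000e-02,  2.0000000e-02,  2.5000000e-02,
        3.0000000e-02,  3.5000000e-02,  4.0000000e-02,  4.5000000e-02,
        5.0000000e-02,  5.5000000e-02,  6.0000000e-02,  6.5000000e-02,
        7.0000000e-02,  7.5000000e-02,  8.0000000e-02,  8.5000000e-02,
        9.0000000e-02,  9.5000000e-02,  1.0000000e-01,  1.0500000e-01,
        1.1000000e-01,  1.1500000e-01,  1.2000000e-01,  1.2500000e-01,
        1.3000000e-01,  1.3500000e-01]))
[   0   30  305   13 1872] [array([940.1, 617.6]), array([ 24.6, 820.5]), np.float64(0.1)] 0.03549668772528386
[307  31 135  10 854] [array([939.9,  28.7]), array([342.3,  23.3]), np.float64(89.7)] 0.03513569833148772
[396 156  23  47 424] [array([561.8, -35.4]), array([112.1,  44.5]), np.float64(8.9)] 0.03435391807257271
```

View pics/top_crop.png

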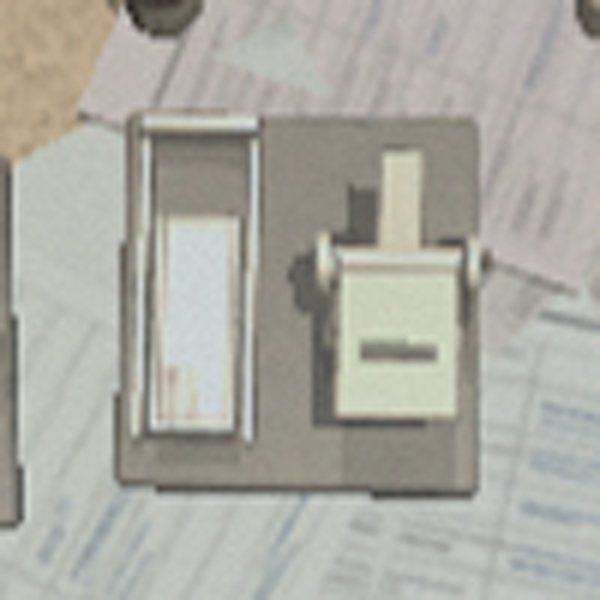

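View pics/scene_crop.png

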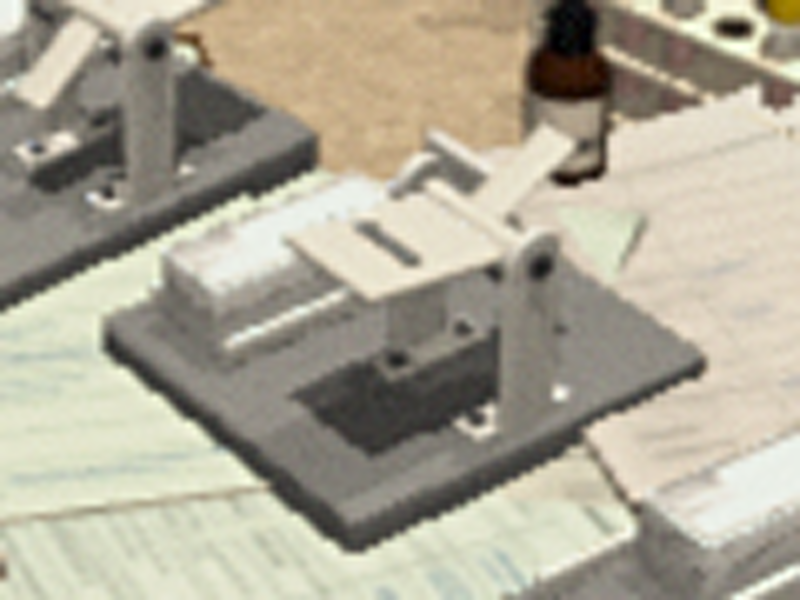

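The top crop shows the block corners at (128,116), (480,118), (476,485) and (117,480), the pack's top face at about (160..240, 217..420), and the tag plate at (335..460, 262..418). The scene crop confirms that the middle holder's bar face is up.

```bash
python3 - <<'E'
from h import *
f=lambda L:[( (x+.5)/6-.5+265,(y+.5)/6-.5+135) for x,y in L]
z=np.load("top0.npz"); d=z["d"]; C=cloud("top",d)
c=plane("top",f([(128,116),(480,118),(476,485),(117,480)]),.034)[:,:2]; print("block",np.round(c,4),c.mean(0))
print("edges",[np.degrees(np.arctan2(*(c[i]-c[j])[::-1])) for i,j in((0,3),(1,2))],[np.degrees(np.arctan2(*(c[i]-c[j])[::-1]))-90 for i,j in((0,1),(3,2))], np.linalg.norm(c-np.roll(c,1,0),axis=1))
t=plane("top",f([(335,268),(462,268),(458,418),(336,416)]),.0985)[:,:2]; print("tag",np.round(t,4))
print("cheeks tops",plane("top",f([(322,255),(474,255)]),.105)[:,:2])
print("stop top front L/R",plane("top",f([(142,130),(258,130)]),.059)[:,:2])
print("walls in edges",plane("top",f([(152,137),(145,437),(249,137),(245,440)]),.044)[:,:2])
print("pack top",plane("top",f([(162,217),(240,217),(236,418),(152,418)]),.061)[:,:2])
print("tail end",plane("top",f([(382,150),(422,150)]),.121)[:,:2])
for n,uv in(("pack",(298,185)),("tag",(331,187)),("block",(315,205)),("tail",(332,162))): print(n,C[uv[1],uv[0]])
E
```

```text
block [[0.6202 0.2436]
 [0.6211 0.1053]
 [0.4752 0.107 ]
 [0.4753 0.2437]] [0.547971   0.17491324]
edges [np.float64(-0.04456844118972763), np.float64(-0.702114718901152)] [np.float64(0.37570637278227537), np.float64(-0.060782157274019255)] [0.14486898 0.13836789 0.14593222 0.13668944]
tag [[0.5434 0.1621]
 [0.5439 0.1162]
 [0.4887 0.1176]
 [0.4889 0.1612]]
cheeks tops [[0.5464748  0.16685723]
 [0.54717968 0.11222477]]
stop top front L/R [[0.60680248 0.2361589 ]
 [0.60733356 0.19178772]]
walls in edges [[0.6086466  0.23327064]
 [0.49030718 0.23282439]
 [0.60909867 0.19559877]
 [0.48965427 0.19497721]]
pack top [[0.57188884 0.22749512]
 [0.57225282 0.19796044]
 [0.49483917 0.19800913]
 [0.49442905 0.22926603]]
tail end [[0.58124787 0.1459637 ]
 [0.58143339 0.13171042]]
pack [0.53898561 0.21221433 0.06025997]
tag [0.52548925 0.13916586 0.10235231]
block [0.49881038 0.17338816 0.03262827]
tail [0.57800745 0.13768041 0.11412375]
```

```bash
cat >> h.py <<'E'
from scipy.spatial.transform import Rotation as Ro
def go(*targets, yaw=None):
    s=monitor.read_state(); R=np.array(s["orientation"]); p=np.array(s["position"])
    print("now",np.round(p,4),"ft",np.round(s["ft_force"],1),"t",s["clock"],"q",np.round(s["joint_pos"],0))
    if yaw is not None:
        c,sn=np.cos(np.radians(yaw)),np.sin(np.radians(yaw)) # tool y at angle yaw
        T=np.c_[[-sn,c,0],[c,sn,0],[0,0,-1.]]; T[:,0]=np.cross(T[:,1],T[:,2])
        print("turn",np.round(Ro.from_matrix(R.T@T).as_rotvec(),3))
    for t in targets: print(t,"->",np.round(R.T@(np.array(t)-p),4))
E
python3 - <<'E'
from h import *
go((.40,-.40,.23),(.47,-.2,.23),(.48,0,.23),(.45,.217,.2),yaw=0)
go(yaw=180)
z=np.load("top0.npz"); C=cloud("top",z["d"]); 
for ys in np.arange(-.6,.3,.1):
    m=(abs(C[...,1]-ys)<.05)&(C[...,0]>.3)&(C[...,0]<.6)&(z["d"]>0); print(round(ys,1),C[m][:,2].max() if m.any() else None)
for uv in((291,131),(367,133)): print(plane("top",[uv],.1), C[uv[1],uv[0]])
E
```

```text
now [ 0.2898 -0.5811  0.2258] ft [-0.4  0.5 -0.8] t 0.1 q [ 79.  29. -24.  89.  13.  65. -12.]
turn [-2.000e-03 -1.000e-03 -1.108e+00]
(0.4, -0.4, 0.23) -> [ 0.1794 -0.1129 -0.004 ]
(0.47, -0.2, 0.23) -> [ 0.3313 -0.2606 -0.0038]
(0.48, 0, 0.23) -> [ 0.4296 -0.4351 -0.0034]
(0.45, 0.217, 0.2) -> [ 0.4996 -0.6426  0.0269]
now [ 0.2898 -0.5811  0.2258] ft [-0.4  0.5 -0.8] t 0.1 q [ 79.  29. -24.  89.  13.  65. -12.]
turn [-1.000e-03  2.000e-03  2.034e+00]
-0.6 0.024398154681561812
-0.5 0.04018213065691423
-0.4 0.08824490111673655
-0.3 0.09826788740160741
-0.2 0.11311059263293743
-0.1 0.10866389321970693
-0.0 0.10924896969722164
0.1 0.120996937886369
0.2 0.10777815627819598
[[0.65291884 0.22872599 0.1       ]] [0.66024713 0.23003109 0.08044198]
[[0.65040805 0.05957986 0.1       ]] [0.66240429 0.05564725 0.06774291]
```

```bash
python3 -m creep '[[[0,0,-0.11],[0.06,-0.038,0],1],[[0,0,-0.22],[0.12,-0.075,0],1],[[0,0,-0.33],[0.18,-0.113,-0.004],1],[[0,0,-0.44],[0.23,-0.162,-0.004],1],[[0,0,-0.55],[0.28,-0.211,-0.004],1],[[0,0,-0.66],[0.331,-0.26,-0.004],1],[[0,0,-0.77],[0.356,-0.304,-0.004],1],[[0,0,-0.88],[0.38,-0.348,-0.004],1],[[0,0,-0.99],[0.405,-0.391,-0.004],1],[[0,0,-1.1],[0.43,-0.435,-0.004],1]]' 20
python3 - <<'E'
from h import *
go((.48,0,.23),(.45,.217,.2),(.45,.217,.1),yaw=0)
E
```

```text
clock: 1.35
position: [0.4805, 0.0015, 0.2307]
orientation: [[0.004, 1.0, 0.0], [1.0, -0.004, -0.0], [-0.0, 0.0, -1.0]]
ft_force: [1.9, 0.3, 0.2]
grip_width: 0.001
grip_force: 0.0
now [0.4805 0.0015 0.2307] ft [1.9 0.3 0.2] t 1.35 q [ 43.  15. -53. 112.  14.  60. -17.]
turn [ 0.     0.    -0.004]
(0.48, 0, 0.23) -> [-0.0015 -0.0005  0.0007]
(0.45, 0.217, 0.2) -> [ 0.2153 -0.0314  0.0306]
(0.45, 0.217, 0.1) -> [ 0.2154 -0.0315  0.1306]
```

```bash
python3 -m creep '[[[0,0,0],[0.055,-0.01,0],1],[[0,0,0],[0.11,-0.02,0.01],1],[[0,0,0],[0.165,-0.031,0.02],1],[[0,0,0],[0.216,-0.032,0.03],1],[[0,0,0],[0.216,-0.032,0.08],1],[[0,0,0],[0.216,-0.032,0.13],1],[[0,0,0],[0.216,-0.032,0.16],1],[[0,0,0],[0.216,-0.032,0.184],1],[[0,0,0],[0.216,-0.032,0.184],1]]'
python3 - <<'E'
from h import *
go((.51,.217,.046),yaw=0)
p,d=vision.camera("scene"); q,_=vision.camera("top")
a=cv2.resize(p[130:280,230:430],(800,600)); cv2.imwrite("pics/s1.png",a)
E
```

```text
clock: 2.48
position: [0.4487, 0.2151, 0.045]
orientation: [[0.008, 1.0, -0.004], [1.0, -0.008, -0.001], [-0.002, -0.004, -1.0]]
ft_force: [0.9, -0.5, -1.3]
grip_width: 0.0004
grip_force: 0.0
now [0.4487 0.2151 0.045 ] ft [ 0.9 -0.5 -1.3] t 2.475 q [  7.  35. -44. 117.  36.  42. -60.]
turn [-0.004  0.002 -0.008]
(0.51, 0.217, 0.046) -> [ 0.0024  0.0613 -0.0012]
```

View pics/s1.png

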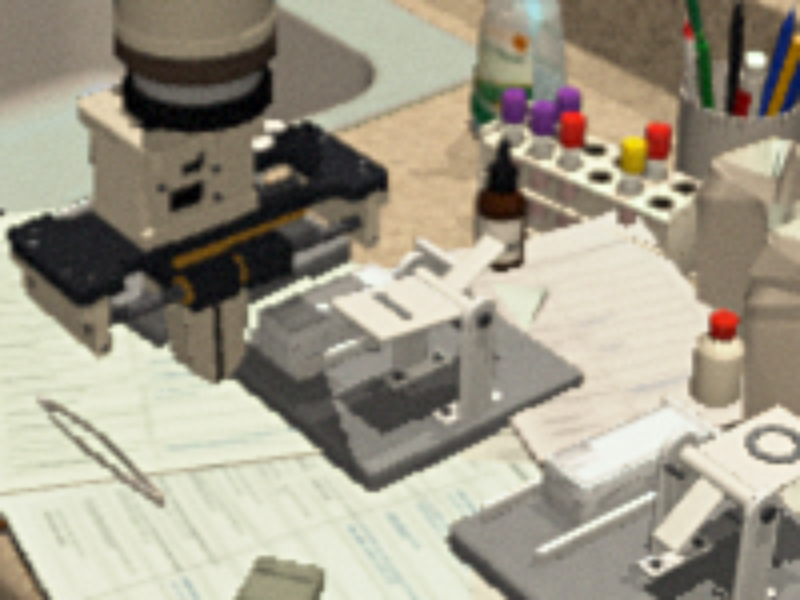

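The closed fingers, at about (215,330), stand in line just in front of the pack, with the gripper body clear of the tag. Now I push.

```bash
python3 -m creep '[[[0,0,-0.008],[0.001,0.008,0],1],[[0,0,-0.008],[0.001,0.016,0],1],[[0,0,-0.008],[0.001,0.023,0],1],[[0,0,-0.008],[0.001,0.028,0],1],[[0,0,-0.008],[0.001,0.033,0],1],[[0,0,-0.008],[0.001,0.038,0],1],[[0,0,-0.008],[0.001,0.042,0],1],[[0,0,-0.008],[0.001,0.046,0],1],[[0,0,-0.008],[0.001,0.05,0],1],[[0,0,-0.008],[0.001,0.05,0],1]]'
python3 -m creep '[[[0,0,0],[0,0.002,0],1],[[0,0,0],[0,0.004,0],1],[[0,0,0],[0,0.004,0],1]]'
```

```text
clock: 3.82
position: [0.5014, 0.2164, 0.0467]
orientation: [[0.0, 1.0, 0.001], [1.0, -0.0, 0.0], [0.0, 0.001, -1.0]]
ft_force: [-0.7, 1.6, -0.6]
grip_width: 0.0002
grip_force: 0.0
clock: 4.2
position: [0.5048, 0.2164, 0.0467]
orientation: [[0.0, 1.0, 0.0], [1.0, -0.0, 0.0], [0.0, 0.0, -1.0]]
ft_force: [-1.7, -0.3, -0.0]
grip_width: 0.0004
grip_force: 0.5
```

```bash
for i in 1; do python3 -m creep '[[[0,0,0],[0,0.002,0],1],[[0,0,0],[0,0.002,0],1]]' | grep -E "pos|ft"; done
python3 -m creep '[[[0,0,0],[0,0.002,0],1],[[0,0,0],[0,0.002,0],1]]'| grep -E "pos|ft"
python3 - <<'E'
from h import *
p,d=vision.camera("top"); cv2.imwrite("pics/t2.png",cv2.resize(p[140:230,270:360],(600,600),interpolation=cv2.INTER_CUBIC))
E
```

```text
position: [0.5068, 0.2164, 0.0467]
ft_force: [-0.4, 0.2, -0.3]
position: [0.5088, 0.2164, 0.0467]
ft_force: [-0.9, 0.8, -0.2]
```

View pics/t2.png

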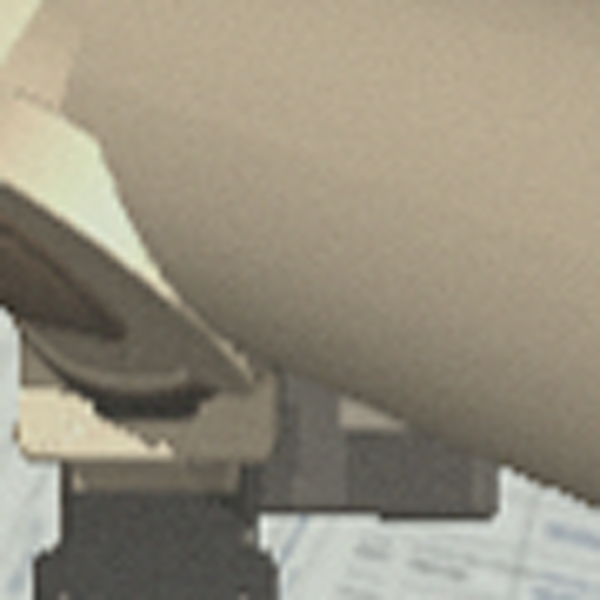

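The arm hides the pack in the top view. The force is still only sliding friction, so I keep going in small steps until the stop is felt.

```bash
python3 -m creep '[[[0,0,0],[0,0.002,0],1],[[0,0,0],[0,0.002,0],1]]' | grep -E "pos|ft"
python3 -m creep '[[[0,0,0],[0,0.002,0],1],[[0,0,0],[0,0.002,0],1]]'| grep -E "pos|ft"
python3 - <<'E'
from h import *
p,d=vision.camera("scene"); cv2.imwrite("pics/s3.png",cv2.resize(p[160:250,260:380],(800,600),interpolation=cv2.INTER_CUBIC))
E
```

```text
position: [0.5097, 0.2165, 0.0466]
ft_force: [-5.0, 0.0, 2.6]
position: [0.5098, 0.2165, 0.0465]
ft_force: [-9.3, -1.2, 7.6]
```

View pics/s3.png

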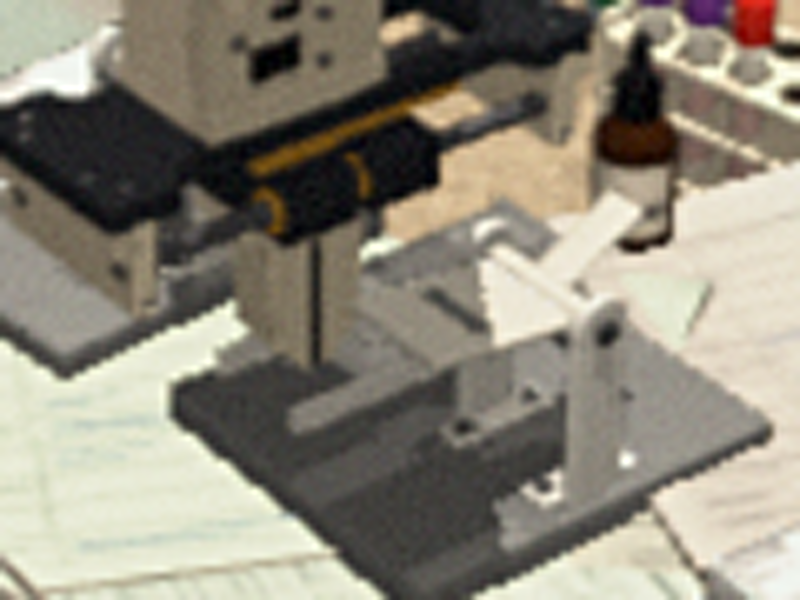

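The pack is against the stop: no motion at about 9 N. I back off and rise.

```bash
python3 -m creep '[[[0,0,0],[0,-0.02,0],1],[[0,0,0],[0,-0.045,0],1],[[0,0,0],[0,-0.05,-0.05],1],[[0,0,0],[0,-0.05,-0.11],1],[[0,0,0],[0,-0.05,-0.17],1],[[0,0,0.18],[0,-0.05,-0.18],1],[[0,0,0.36],[0,-0.05,-0.18],1],[[0,0,0.54],[0,-0.05,-0.18],1],[[0,0,0.72],[0,-0.05,-0.18],1],[[0,0,0.9],[0,-0.05,-0.18],1]]'
python3 - <<'E'
from h import *
go((.576,.139,.226),(.576,.139,.14),yaw=-90)
p,d=vision.camera("top"); C=cloud("top",d); np.savez("top4.npz",p=p,d=d); cv2.imwrite("pics/t4.png",cv2.resize(p[140:230,270:360],(600,600),interpolation=cv2.INTER_CUBIC))
E
```

```text
clock: 6.55
position: [0.4636, 0.2164, 0.2272]
orientation: [[0.787, 0.617, 0.002], [0.617, -0.787, 0.0], [0.002, 0.001, -1.0]]
ft_force: [-0.3, 1.1, -0.1]
grip_width: 0.0006
grip_force: 0.0
now [0.4636 0.2164 0.2272] ft [-0.3  1.1 -0.1] t 6.55 q [ 10.  18. -45. 108.  14.  60. -93.]
turn [ 0.    -0.002  0.665]
(0.576, 0.139, 0.226) -> [0.0407 0.1303 0.0014]
(0.576, 0.139, 0.14) -> [0.0406 0.1302 0.0874]
```

View pics/t4.png

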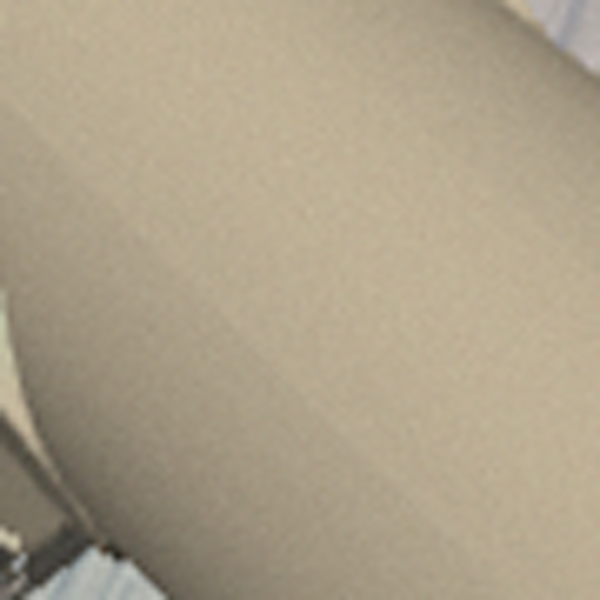

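The arm hides everything in that view, so I rely on the scene camera and force from here. Next I go above the tail.

```bash
python3 -m creep '[[[0,0,0.17],[0.01,0.033,0],1],[[0,0,0.34],[0.02,0.066,0],1],[[0,0,0.51],[0.03,0.1,0],1],[[0,0,0.665],[0.041,0.13,0],1],[[0,0,0.665],[0.041,0.13,0.04],1],[[0,0,0.665],[0.041,0.13,0.08],1],[[0,0,0.665],[0.041,0.13,0.08],1]]'
python3 - <<'E'
from h import *
go((.576,.139,.09),yaw=-90)
p,d=vision.camera("scene"); cv2.imwrite("pics/s5.png",cv2.resize(p[150:255,260:400],(800,600),interpolation=cv2.INTER_CUBIC))
E
```

```text
clock: 7.48
position: [0.5734, 0.139, 0.1439]
orientation: [[1.0, 0.008, -0.006], [0.008, -1.0, -0.001], [-0.006, 0.001, -1.0]]
ft_force: [-0.6, 0.4, 0.7]
grip_width: 0.0007
grip_force: 0.0
now [0.5734 0.139  0.1439] ft [-0.6  0.4  0.7] t 7.475 q [   8.   30.  -32.  101.   18.   55. -121.]
turn [0.001 0.006 0.008]
(0.576, 0.139, 0.09) -> [ 0.0029 -0.      0.0539]
```

View pics/s5.png

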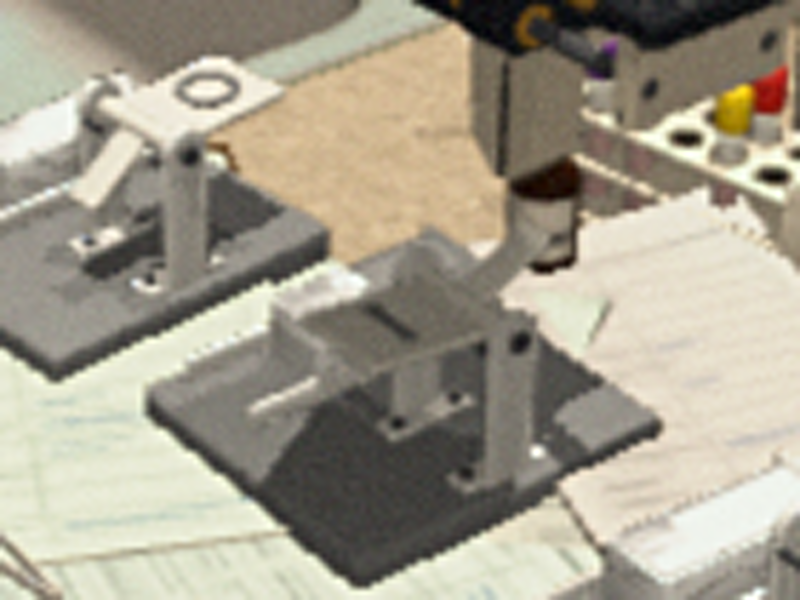

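The pack sits back in its channel, with its front end at about (275,330) well behind the wall's front, and the fingers stand above the tail at about (510,240). I press the tail down.

```bash
python3 -m creep '[[[0,0.006,0.008],[0.003,0,0.01],1],[[0,0.006,0.008],[0.003,0,0.018],1],[[0,0.006,0.008],[0.003,0,0.025],1],[[0,0.006,0.008],[0.003,0,0.032],1],[[0,0.006,0.008],[0.003,0,0.038],1],[[0,0.006,0.008],[0.003,0,0.044],1],[[0,0.006,0.008],[0.003,0,0.049],1],[[0,0.006,0.008],[0.003,0,0.053],1],[[0,0.006,0.008],[0.003,0,0.055],1],[[0,0.006,0.008],[0.003,0,0.055],1]]'
python3 - <<'E'
from h import *
go(yaw=-90)
p,d=vision.camera("scene"); C=cloud("scene",d)
m=(abs(C[...,1]-.139)<.02)&(C[...,0]>.47)&(C[...,0]<.552)&(C[...,2]>.07)&(C[...,2]<.2)
Q=C[m]; i=np.argsort(-Q[:,2])[:400:30]; print(len(Q)); print(np.round(Q[i],3))
E
```

```text
clock: 8.78
position: [0.5781, 0.1401, 0.0915]
orientation: [[1.0, -0.002, 0.005], [-0.002, -1.0, -0.0], [0.005, 0.0, -1.0]]
ft_force: [0.4, 0.5, -0.3]
grip_width: 0.0005
grip_force: 0.1
now [0.5781 0.1401 0.0915] ft [ 0.4  0.5 -0.3] t 8.775 q [   6.   34.  -30.  103.   21.   49. -124.]
turn [ 0.    -0.005 -0.002]
358
[[0.552 0.149 0.2  ]
 [0.551 0.12  0.192]
 [0.544 0.138 0.18 ]
 [0.538 0.126 0.178]
 [0.541 0.138 0.174]
 [0.541 0.146 0.168]
 [0.539 0.157 0.164]
 [0.513 0.128 0.145]
 [0.515 0.14  0.139]
 [0.525 0.142 0.124]
 [0.533 0.132 0.112]
 [0.541 0.125 0.097]]
```

The plate stands at about 57°, with its edge near (0.514, 0.146). Next I go up, over to the front, and down to a tip height of 0.125.

```bash
python3 -m creep '[[[0,0,0],[0,0,-0.05],1],[[0,0,0],[0,0,-0.1],1],[[0,0,0],[-0.04,0,-0.12],1],[[0,0,0],[-0.093,0,-0.12],1],[[0,0,0],[-0.093,0,-0.12],1],[[0,-0.005,0],[-0.093,0,-0.08],1],[[0,-0.005,0],[-0.093,0,-0.04],1],[[0,-0.005,0],[-0.093,0,-0.034],1],[[0,-0.005,0],[-0.093,0,-0.034],1]]'
python3 - <<'E'
from h import *
go((.53,.139,.125),(.56,.139,.125),(.585,.139,.112),(.592,.139,.0985),yaw=-90)
E
```

```text
clock: 9.95
position: [0.4857, 0.1407, 0.1255]
orientation: [[1.0, -0.002, 0.001], [-0.002, -1.0, 0.0], [0.001, -0.0, -1.0]]
ft_force: [0.1, 0.3, 0.6]
grip_width: 0.0002
grip_force: 0.0
now [0.4857 0.1407 0.1255] ft [0.1 0.3 0.6] t 9.95 q [   9.   23.  -33.  114.   17.   47. -125.]
turn [-0.    -0.001 -0.002]
(0.53, 0.139, 0.125) -> [0.0443 0.0016 0.0006]
(0.56, 0.139, 0.125) -> [0.0743 0.0015 0.0006]
(0.585, 0.139, 0.112) -> [0.0993 0.0015 0.0136]
(0.592, 0.139, 0.0985) -> [0.1063 0.0015 0.0271]
```

```bash
python3 -m creep '[[[0,0,0],[0.01,0.001,0],1],[[0,0,0],[0.02,0.001,0],1],[[0,0,0],[0.03,0.001,0],1],[[0,0,0],[0.038,0.001,0],1],[[0,0,0],[0.046,0.001,0],1],[[0,0,0],[0.054,0.001,0],1],[[0,0,0],[0.062,0.001,0],1],[[0,0,0],[0.07,0.001,0],1],[[0,0,0],[0.076,0.001,0],1],[[0,0,0],[0.076,0.001,0],1]]'
python3 - <<'E'
from h import *
go((.58,.139,.118),(.59,.139,.110),(.592,.139,.0985),yaw=-90)
E
```

```text
clock: 11.2
position: [0.5619, 0.1392, 0.1253]
orientation: [[1.0, -0.002, 0.002], [-0.002, -1.0, 0.0], [0.002, -0.0, -1.0]]
ft_force: [-0.6, 0.3, -0.4]
grip_width: 0.0004
grip_force: 0.0
now [0.5619 0.1392 0.1253] ft [-0.6  0.3 -0.4] t 11.2 q [   8.   30.  -31.  104.   19.   51. -123.]
turn [-0.    -0.002 -0.002]
(0.58, 0.139, 0.118) -> [0.0181 0.0002 0.0073]
(0.59, 0.139, 0.11) -> [0.0281 0.0001 0.0153]
(0.592, 0.139, 0.0985) -> [0.0301 0.0001 0.0268]
```

```bash
python3 -m creep '[[[0,0,0],[0.009,0,0.003],1],[[0,0,0],[0.017,0,0.007],1],[[0,0,0],[0.022,0,0.011],1],[[0,0,0],[0.026,0,0.015],1],[[0,0,0],[0.027,0,0.019],1],[[0,0,0],[0.027,0,0.022],1],[[0,0,0],[0.027,0,0.025],1],[[0,0,0],[0.027,0,0.027],1],[[0,0,0],[0.027,0,0.027],1]]'
python3 -m creep '[[[0,0,0],[0,0,0.001],1],[[0,0,0],[0,0,0.002],1],[[0,0,0],[0,0,0.002],1]]'
```

```text
clock: 12.32
position: [0.5882, 0.1392, 0.0987]
orientation: [[1.0, -0.002, 0.001], [-0.002, -1.0, -0.0], [0.001, 0.0, -1.0]]
ft_force: [-1.2, -0.5, 3.9]
grip_width: 0.0004
grip_force: 1.9
clock: 12.7
position: [0.5883, 0.1392, 0.0982]
orientation: [[1.0, -0.002, 0.002], [-0.002, -1.0, -0.001], [0.002, 0.001, -1.0]]
ft_force: [-5.7, -1.5, 14.4]
grip_width: 0.0005
grip_force: 7.6
```

The tag meets its end stop at the level height (14 N). I retreat up and forward, clear of the view, and check.

```bash
python3 -m creep '[[[0,0,0],[0,0,-0.03],1],[[0,0,0],[0,0,-0.08],1],[[0,0,0],[0,0,-0.13],1],[[0,0,0],[-0.03,0.05,-0.15],1],[[0,0,0],[-0.06,0.1,-0.15],1],[[0,0,0],[-0.08,0.16,-0.15],1],[[0,0,0],[-0.1,0.21,-0.15],1],[[0,0,0],[-0.12,0.26,-0.15],1],[[0,0,0],[-0.14,0.31,-0.15],1],[[0,0,0],[-0.14,0.31,-0.15],1]]'
python3 - <<'E'
from h import *
p,d=vision.camera("scene"); t,dt=vision.camera("top"); Ct=cloud("top",dt); C=cloud("scene",d)
m=(abs(C[...,1]-.139)<.018)&(C[...,0]>.565)&(C[...,0]<.61)&(C[...,2]>.07)&(C[...,2]<.17); Q=C[m]
print("tag slope",len(Q),np.polyfit(Q[:,0],Q[:,2],1),np.median(Q[:,2]))
m=(abs(C[...,1]-.2145)<.013)&(C[...,0]>.48)&(C[...,0]<.64)&(C[...,2]>.052)&(C[...,2]<.07); Q=C[m]; print("pack x",np.percentile(Q[:,0],[1,5,95,99]),np.median(Q[:,2]))
a=cv2.resize(p[130:280,230:460],(800,522)); cv2.imwrite("pics/s6.png",a)
b=cv2.resize(t[140:230,190:450],(800,277)); cv2.imwrite("pics/f.png",np.vstack([a[:,:],b])[:799])
E
```

```text
clock: 13.95
position: [0.4451, -0.1754, 0.2459]
orientation: [[1.0, -0.011, -0.0], [-0.011, -1.0, -0.002], [-0.0, 0.002, -1.0]]
ft_force: [1.1, 0.4, 0.6]
grip_width: 0.0003
grip_force: 0.0
tag slope 176 [-0.00911001  0.10281356] 0.09748447218964895
pack x [0.52451983 0.5257018  0.60545924 0.61215468] 0.05987332175038562
```

```bash
python3 -c "
import cv2;i=cv2.imread('pics/f.png');cv2.imwrite('pics/f2.png',cv2.resize(i,(600,599)))"
```

```text
(no output)
```

View pics/f2.png

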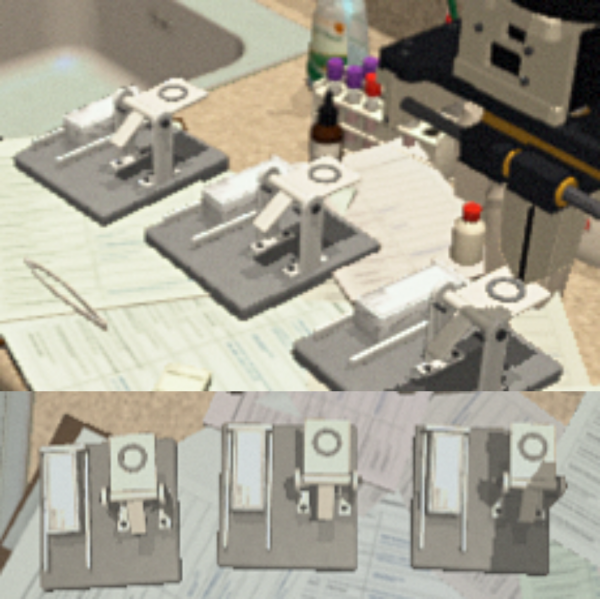

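All three tags lie back with the ring up, at about (325,173) for the middle one. The pack runs from x 0.525 to the stop at about 0.607, so it is home, and the bystanders are in place.

```bash
python3 -c "
from station import ctrl; print(ctrl.hand_in())"
```

```text
the job is handed in; nothing more can be done
None
```

I pushed pack_1 home against its back stop, flipped tag_1 flat to the back with the ring face up, and handed the job in after about 14 s of robot time; the hand-in gave no verdict.

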